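# Press a cemented heel lift home and keep the pressure on

### The arm

A 6-joint arm with a two-finger parallel gripper is mounted at the origin on the work surface. World frame = base frame: x ahead of the robot, y to its left, z up, the work surface at z = 0. Lengths are in mm, angles in rad, forces in N, time in s.
With the tool pointing down it reaches from about 250 to 725 mm from the base axis. Payload 4 kg.
Tool frame: the origin (TCP) lies midway between the tips of the shut fingers; the grasp point (between the pads) lies 19 mm behind it; z points along the fingers, x is the direction in which the jaws open and shut, and the axes are right-handed (so a half turn about z gives the same grasp; the last joint's range is limited). The gripper opens to 85 mm and grips with 20 to 120 N. Pads are 22 mm wide; open, the fingers measure 114 mm over their backs; the gripper's body (76 mm by 85 mm) begins 54 mm behind the grasp point. The pads swing forward as they close: fully open they stand 13 mm farther back than shut.
Start: joints at [1.156, 0.241, 0.005, 1.335, 0, 1.571], TCP at [201.501, 457.599, 192.306] pointing down, gripper open.
Joint ranges: [-2.72, 2.72], [-1.05, 1.87], [-1.09, 1.28], [-1.99, 2.15], [-1.42, 1.44], [-3.14, 3.14]. Speed limits (rad/s): [2.79, 2.79, 3.14, 3.14, 3.14, 3.14].

### API

Orientations are given as a unit quaternion [w, x, y, z].
In Python, from workcell import sense, snapshot, close_job gives the robot as it stands. The module is installed in compiled form; this text tells all that it offers.
- The arm moves only by the shell command python3 -m inch 'ROWS'. ROWS is a JSON object of lists of equal length, an entry for each row: "jaw": the finger opening in mm, from 0 to 85.4; "slide": the shift along the tool's x, y, z in mm, a list of three; "rotation": the turn, a rotation vector about the tool's x, y, z in degrees, a list of three. A call has 1 to 12 rows; each row shifts and turns the pose as measured when the row begins, along the tool's axes as they then stand; what a row does not reach is not made up. A row lasts 1/12 s, in which the tool goes at most 41.7 mm and 7.16 degrees, less where a joint would pass 70% of its speed; a pose out of reach is approached as far as the arm can. A call with a gripper value outside its range is refused whole. The fingers move at their own pace and stop on an object; the grip force is fixed at half the most. Time passes only in rows, so rows that do not move let the fingers close. It gives the time, the measured TCP pose, the force and the opening at its end, in the units of the state.
- sense(): the state, without advancing time (a new reading comes with each control period).
- snapshot(name): name is "scene" or "top" or "wrist"; returns a dict with "frame" (420x560x3 uint8, red, green, blue), "camera_matrix" (3x3 intrinsics, pixels), "k1" (the pictures are not rectified: a ray, as slopes to the right and down, at radius r is drawn at 1 + k1 r^2 times it, then the intrinsics apply), "cam_to_world" (4x4, takes a point from camera to world coordinates); the wrist camera has in their place "T_tool_cam" (4x4, takes a point from camera to tool coordinates, whose origin is the TCP and whose axes are the tool frame's). Camera axes: x right, y down, z forward; pixel columns grow to the right and rows downward; lengths in mm; the calibration is good to about 2 mm. A picture is of the moment at which its call begins: read the wrist's pose just before it. There is no depth.
- close_job(): hands the job in, once; it reports no verdict.
The state is a dict: "t": time; "q": joint angles; "dq": joint speeds; "effort": joint torques, N m; "tool_pos": TCP position; "eef_rot": TCP orientation; "ft_force": force on the tool from outside, world axes, zero at the start; "moment": the same for the moment, N m; "gripper_width": finger opening in mm.
Only numpy, scipy, OpenCV 4.12 (cv2) and the standard library are available. Lean on these libraries where they do the work, as an engineer would, in place of code of your own. Each camera call takes 0.05 s, during which the arm holds its last target.

### The job

A sole lies tread up in the heel press with a freshly cemented heel lift laid on its heel. Swing the toe keeper bar shut across the toe until it clicks into its catch, and only then draw the spring-loaded press lever down by its grip until the lever is level and no further, so that the press foot bears on the lift. The cement needs lasting pressure: finish while still holding the lever level, with the keeper shut, the sole and lift not shifted and the other things on the bench left where they are.

Things in the scene. Friction and masses are not known exactly. Their poses are not given: they have to be found in the camera images.
- press: Cast bench press for shoe heels, fixed. Bed 170 (x) by 360 (y) by 22 mm high, rubber pad on it (top 28 mm high). Origin: centre of the bed's underside, on the bench; x points from the operator to the column, y left along the bed. Column and head at the heel end (y -150 to -40, x -25 to 155 mm, up to 225 mm high), keeper at the toe end. Turned only about z. Directions below are in this frame.
- keeper (a joint): Hinge angle of the keeper bar (rad), upright axis: 0 = shut, bar pointing to -x across the toe, held in its catch; grows as it swings out to +y (to 1.5). Stays where it is left. In the last 0.25 rad it rides over a spring ball in the catch (about 4 to 5 N at the knob), which snaps up behind the bar and holds it at 0.
- keeper_hinge (a point): Point on the keeper's upright hinge axis at the knob's mid height, 75 mm above the bench; at press x = +68, y = +90 mm. Fixed to the press.
- keeper_knob (a point): Centre of the upright black knob (19 mm thick, 53 to 98 mm above the bench) on the keeper's free end, 173 mm from the hinge axis; shut: at press x = -105, y = +90 mm, in front of the bed. Below it the steel bar, 18 mm wide, 43 to 53 mm high. The catch, a dark steel block with a lip, up to 59 mm high, stands 33 mm inward (+x) of the shut knob's centre.
- press_lever (a joint): Angle of the press lever (rad): 0 = raised at rest (0.70 rad above level), 0.70 = level, 0.95 = lower stop, pressed too far. A return spring always lifts it back to 0. The foot meets the heel lift at about 0.37. At the grip it takes 3 N to start it down, roughly 10 N to hold it level.
- lever_pivot (a point): Centre of the lever's hub on its level shaft (along the press y axis), 150 mm above the bench; at press x = +36, y = -145 mm. Fixed to the press. The lever is a steel rod 14 mm thick, swinging in the press x-z plane, pointing to -x and up at rest.
- lever_grip: Black round grip on the lever's end, 28 mm thick, 84 mm long, standing out sideways to -y along the press y axis; a sleeve that turns on its spindle. Origin: its middle, 52 mm out from the lever rod, 170 mm from the shaft axis. Raised: at press x = -94, y = -197 mm, 260 mm high; level: x = -134 mm, 150 mm high, level with the pivot.
- press_foot: Round rubber-faced press foot under the ram, 54 mm across, 11 mm thick, spring-mounted (4 N per mm). Origin: centre of its lower face; raised it hangs 69 mm above the bench, 9 mm over the heel lift. It goes down as the lever is drawn down (24 mm per rad).
- sole: Tan shoe sole, loose, 262 mm long, 86 mm wide, 12 mm thick, lying tread up on the bed pad, toe to +y, under the keeper bar's sweep (2 mm clearance). Origin: middle of its underside.
- heel_lift: D-shaped black rubber heel lift, loose, 60 x 57 x 20 mm, lying on the sole's heel under the press foot. Origin: middle of its underside.
- spare_lift: spare heel lift, black rubber D-shaped block 60 x 57 x 20 mm, lying on the bench in front of the press; leave alone. Origin at its underside
- polish_tin: flat round dark tin, 72 mm across, 22 mm high, in front of the press; leave alone. Origin at its underside
- thread_cone: black cone of thread, 66 mm across at its foot, 115 mm high, standing behind the press bed; leave alone. Origin at its underside
- glue_tin: steel can, 90 mm across, 105 mm high, on the bench to the left of the press; leave alone. Origin at its underside
- pincers: steel lasting pincers, 160 mm long, lying on the bench to the right; leave alone. Origin at its underside
- hammer: hammer, about 260 mm long, lying on the bench to the right; leave alone. Origin at its underside
- brush: hand brush lying on the bench to the left, nearer the robot than the press; leave alone. Origin at its underside

How it is judged (in metres and radians):
On the way, in this order (a step that is already met when the one before it is completed fails the run):
1. the keeper bar is shut and clicked into its catch (value of joint keeper below 0.04 rad and value of joint press_lever below 0.2 rad), for 0.2 s.
2. the lever is drawn down level, the foot bearing on the heel lift (value of joint keeper below 0.04 rad and value of joint press_lever between 0.6 and 0.8 rad and contact force between press_foot and heel_lift above 15 N), for 0.4 s.
At the end, for the whole second after the job is handed in: The program ends with the robot still holding the lever by its grip (over 2 N): lever level to within 0.1 rad (about 6 degrees) and at rest, press foot bearing on the heel lift with more than 15 N, keeper bar in its catch (within 0.04 rad of shut), sole and heel lift within 8 mm of where they lay (all of step 2 and contact force between any of the fingers, the arm and lever_grip above 2 N and velocity of joint press_lever between -0.1 and 0.1 rad/s and distance of each of heel_lift, sole from where it was at the start of the episode below 0.008 m); the arm keeps its last pose, push and grip.
It fails at once if the foot presses on the heel lift while the keeper is still open (contact force between press_foot and heel_lift above 3 N and value of joint keeper above 0.1 rad).
It fails at once if the lever is forced well past level (more than 0.18 rad, 10 degrees) (value of joint press_lever above 0.88 rad).
It fails at once if another thing on the bench is pushed or knocked more than 30 mm from its place (distance of any of spare_lift, polish_tin, thread_cone, glue_tin, pincers, hammer, brush from where it was at the start of the episode above 0.03 m).
It also fails if it takes over 45 s, if anything falls off the work surface, if the arm or the gripper's body presses on something with over 40 N, if the wrist force passes 120 N, or if a joint passes its speed limit or range.

## Working session

There is one attempt and no reset: what is moved stays moved. The work goes in short steps, Python scripts to look and compute and a shell command to move; the robot and the scene stay as the last step left them, time stands still between calls to the robot, and variables do not carry over. Pictures are saved under pics/ and viewed, and the job is handed in when it is done.

```bash
mkdir -p pics; cat > h.py <<'E'
import numpy as np, cv2
from workcell import sense, snapshot
from scipy.spatial.transform import Rotation as R
def Rt(q): return R.from_quat([q[1],q[2],q[3],q[0]])
def pose():
    s=sense(); T=np.eye(4); T[:3,:3]=Rt(s['eef_rot']).as_matrix(); T[:3,3]=s['tool_pos']; return T
def snap(name,fn):
    T=pose(); d=snapshot(name)
    cw=T@np.array(d['T_tool_cam']) if name=='wrist' else np.array(d['cam_to_world'])
    cv2.imwrite('pics/'+fn+'.png',cv2.cvtColor(d['frame'],cv2.COLOR_RGB2BGR))
    np.savez('pics/'+fn+'.npz',K=d['camera_matrix'],k1=d['k1'],cw=cw)
def ray(fn,u,v):
    d=np.load('pics/'+fn+'.npz');K=d['K'];k1=float(d['k1'])
    p=cv2.undistortPoints(np.array([[[u,v]]],float),K,np.array([k1,0,0,0,0.]))[0,0]
    w=d['cw'][:3,:3]@np.array([p[0],p[1],1]); return d['cw'][:3,3],w/np.linalg.norm(w)
def atz(fn,u,v,z):
    o,w=ray(fn,u,v); return o+w*(z-o[2])/w[2]
def tri(*obs):
    A=np.zeros((3,3));b=np.zeros(3);L=[ray(*o) for o in obs]
    for o,w in L:
        P=np.eye(3)-np.outer(w,w);A+=P;b+=P@o
    x=np.linalg.solve(A,b); return x,[np.linalg.norm((np.eye(3)-np.outer(w,w))@(x-o)) for o,w in L]
def proj(fn,X):
    d=np.load('pics/'+fn+'.npz');M=np.linalg.inv(d['cw']);
    r,_=cv2.Rodrigues(M[:3,:3]);p,_=cv2.projectPoints(np.array([X],float),r,M[:3,3],d['K'],np.array([float(d['k1']),0,0,0,0.]));return p[0,0]
def crop(fn,x0,y0,x1,y1,s):
    im=cv2.imread('pics/'+fn+'.png')[y0:y1,x0:x1]; cv2.imwrite('pics/'+fn+'_c%d_%d.png'%(x0,y0),cv2.resize(im,None,fx=s,fy=s,interpolation=cv2.INTER_CUBIC))
E
python3 - <<'E'
from h import *
for n in ['scene','top','wrist']: snap(n,n+'0')
s=sense();print(s)
for n in ['scene','top']: print(np.load('pics/'+n+'0.npz')['cw'].round(2))
E
```

```text
{'t': 0.15, 'q': array([1.15598383e+00, 2.41260804e-01, 4.01792719e-03, 1.33519856e+00,
       4.69305166e-06, 1.57084193e+00]), 'dq': array([ 5.72137826e-04, -2.11889770e-03,  3.26851982e-03, -1.10046758e-03,
        9.03534364e-05,  9.52132470e-04]), 'effort': array([-5.23074686e-04, -3.72635043e+01,  2.52638465e+01,  1.23404892e-02,
       -6.75438969e-05,  7.66986176e-06]), 'tool_pos': array([201.28573441, 457.0925615 , 191.60107191]), 'eef_rot': array([ 4.47447401e-04,  8.37573614e-01,  5.46323864e-01, -6.90211753e-04]), 'ft_force': array([ 0.13050971, -0.20862594,  0.00694074]), 'moment': array([ 0.03219646, -0.03600632, -0.05073176]), 'gripper_width': 85.66946710907608}
[[ 5.90000e-01  4.30000e-01 -6.80000e-01  1.53184e+03]
 [ 8.10000e-01 -3.00000e-01  5.10000e-01 -7.87750e+02]
 [ 1.00000e-02 -8.50000e-01 -5.20000e-01  9.34290e+02]
 [ 0.00000e+00  0.00000e+00  0.00000e+00  1.00000e+00]]
[[ 0.00000e+00 -9.80000e-01  1.90000e-01  2.70640e+02]
 [-1.00000e+00 -0.00000e+00  0.00000e+00 -2.69300e+01]
 [-0.00000e+00 -1.90000e-01 -9.80000e-01  1.46133e+03]
 [ 0.00000e+00  0.00000e+00  0.00000e+00  1.00000e+00]]
```

View pics/scene0.png

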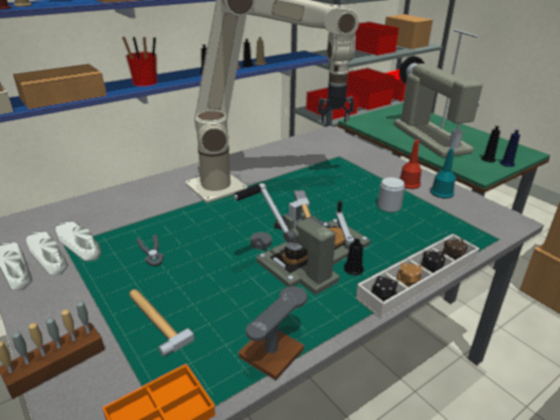

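View pics/top0.png

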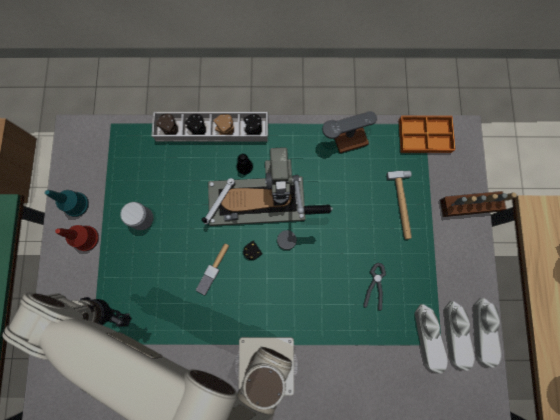

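View pics/wrist0.png

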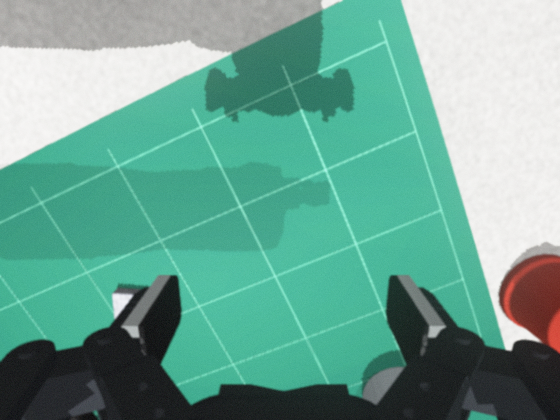

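```bash
python3 - <<'E'
from h import *
crop('top0',195,135,345,255,5)
crop('scene0',230,170,400,300,4)
E
ls pics
```

```text
scene0.npz
scene0.png
scene0_c230_170.png
top0.npz
top0.png
top0_c195_135.png
wrist0.npz
wrist0.png
```

View pics/top0_c195_135.png

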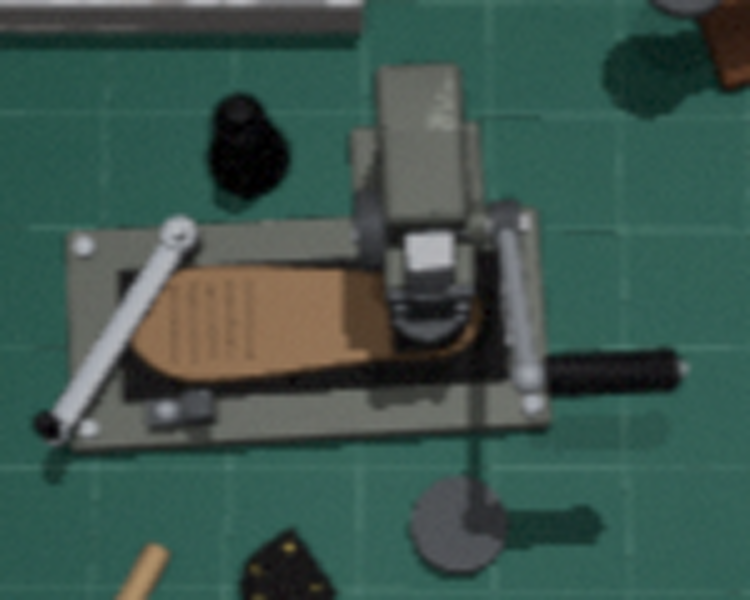

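View pics/scene0_c230_170.png

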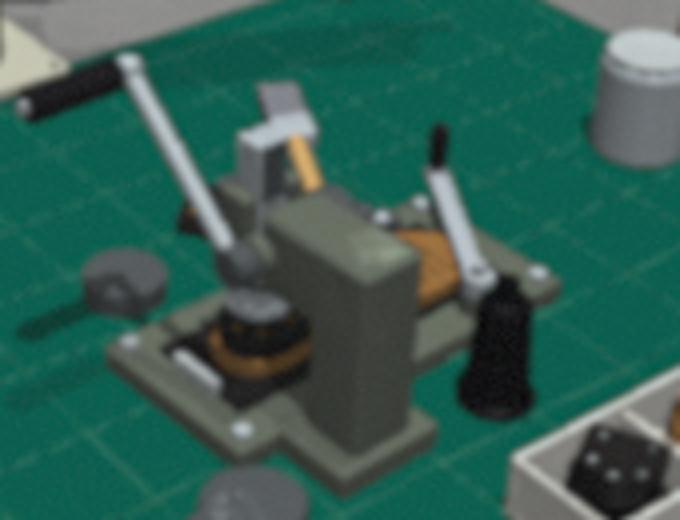

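```bash
python3 - <<'E'
from h import *
from scipy.optimize import least_squares
T=lambda x,y:('top0',195+x/5,135+y/5)
S=lambda x,y:('scene0',230+x/4,170+y/4)
print('knob',tri(T(46,425),S(438.5,147)))
print('hinge',tri(T(178,231),S(482,275)))
print('grip',tri(T(615,371),S(70,90)))
for c in [(68,232),(538,210),(549,427),(75,450)]: print(atz(*T(*c),22).round(1))
# fit
obs=[(T(68,232),(85,180,22)),(T(538,210),(85,-180,22)),(T(549,427),(-85,-180,22)),(T(75,450),(-85,180,22)),(T(178,231),(68,90,56)),(T(615,371),(-94,-197,260)),(S(70,90),(-94,-197,260)),(S(105,350),(-85,-180,22))]
def W(p,X):
    c,s=np.cos(p[2]),np.sin(p[2]); return np.array([p[0]+c*X[0]-s*X[1],p[1]+s*X[0]+c*X[1],X[2]])
def f(p):
    r=[]
    for o,X in obs: r+=list(proj(o[0],W(p,X))-np.array(o[1:]))
    for o in (T(46,425),S(438.5,147)):
        a=p[3]; r+=list(proj(o[0],W(p,(68-173*np.cos(a),90+173*np.sin(a),75)))-np.array(o[1:]))
    return r
r=least_squares(f,[500,0,0,.5]);p=r.x;print(p,np.array(r.fun).round(1))
a=p[3]
for n,X in dict(hinge=(68,90,75),knob=(68-173*np.cos(a),90+173*np.sin(a),75),shut=(-105,90,75),grip=(-94,-197,260),level=(-134,-197,150),pivot=(36,-145,150)).items(): print(n,W(p,X).round(1))
for n,px,z in [('tin',T(458,525),22),('spare',T(288,580),20),('cone',T(250,155),60)]: print(n,atz(*px,z).round(1))
print('glue',atz('top0',137,216,105),'brush',atz('top0',226,247,20),atz('top0',203,290,20))
np.save('p.npy',p)
E
```

```text
knob (array([508.04344863, 223.9374884 ,  72.88858786]), [np.float64(2.1896721377272965), np.float64(2.1896721377272113)])
hinge (array([658.39116763, 135.64551354,  54.95471394]), [np.float64(3.7966804430589893), np.float64(3.796680443058907)])
grip (array([ 511.69984641, -163.59976644,  258.94429516]), [np.float64(2.743935914899403), np.float64(2.743935914899421)])
[664.  219.9  22. ]
[ 682.2 -137.1   22. ]
[ 514.8 -143.4   22. ]
[496.6 209.   22. ]
[5.92637853e+02 3.85069016e+01 6.06717703e-02 6.15126250e-01] [-0.9 -0.7 -0.3 -1.6  0.8 -1.  -1.1 -0.1 -0.   0.2 -0.6 -0.2 -1.2 -0.4
 -1.9 -1.5 -0.5 -0.5 -0.7 -0.4]
hinge [655.1 132.5  75. ]
knob [508.  223.5  75. ]
shut [482.4 122.   75. ]
grip [ 510.8 -163.8  260. ]
level [ 470.8 -166.3  150. ]
pivot [ 637.4 -104.   150. ]
tin [441.4 -75.4  22. ]
spare [400.7  49.6  20. ]
cone [713.2  79.7  60. ]
glue [514.86030328 453.73501576 105.        ] brush [415.09376829 147.73124932  20.        ] [259.41935549 226.92448859  20.        ]
```

```bash
python3 -m inch '{"jaw":[85,85,85,85,85,85,85,85,85,85],"slide":[[-9,37,0],[-9,37,0],[-9,37,0],[-9,37,0],[-9,37,0],[-9,37,0],[-9,37,0],[-9,37,0],[-9,30,0],[-5,10,0]],"rotation":[[0,0,0],[0,0,0],[0,0,0],[0,0,0],[0,0,0],[0,0,0],[0,0,0],[0,0,0],[0,0,4],[0,0,4]]}'
python3 - <<'E'
from h import *
T=pose();print(T.round(3));snap('wrist','w1');print(np.array(snapshot('wrist')['T_tool_cam']).round(2))
E
```

```text
t: 0.98
tool_pos: [482.1, 237.4, 187.0]
eef_rot: [0.0, 0.871, 0.491, -0.003]
ft_force: [-0.2, 0.2, 0.1]
gripper_width: 84.8
[[ 5.18000e-01  8.55000e-01 -5.00000e-03  4.82118e+02]
 [ 8.55000e-01 -5.18000e-01 -4.00000e-03  2.37390e+02]
 [-6.00000e-03 -2.00000e-03 -1.00000e+00  1.86966e+02]
 [ 0.00000e+00  0.00000e+00  0.00000e+00  1.00000e+00]]
[[   1.      0.      0.      1.68]
 [  -0.      0.95    0.3   -76.35]
 [  -0.     -0.3     0.95 -180.74]
 [   0.      0.      0.      1.  ]]
```

View pics/w1.png

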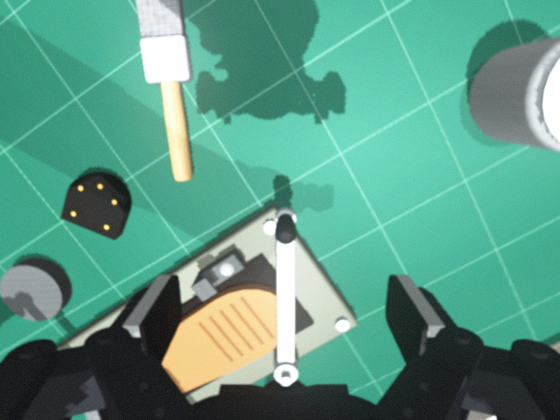

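```bash
python3 - <<'E'
from h import *
p=np.load('p.npy')
print(proj('w1',(508,223.5,75)),proj('w1',(508,223.5,98)),proj('w1',(655,132.5,58)))
print(atz('w1',286,236,98),atz('w1',286,374,56),atz('w1',286,374,60))
T=pose();k=tri(('w1',286,229),('top0',204.2,220),('scene0',339.6,206.75))[0];print(k, 'tool',(T[:3,:3].T@(k-T[:3,3])).round(1))
E
python3 -c "
from h import *
crop('w1',230,150,350,400,3)"
```

```text
[283.64430682 227.97217704] [283.51839351 237.55568761] [282.03181178 374.6917256 ]
[507.882322   225.92379401  98.        ] [657.93192228 135.6951148   56.        ] [654.86252418 137.53408705  60.        ]
[508.90980663 223.92870741  73.44250452] tool [  3.4  32.2 113.3]
```

View pics/w1_c230_150.png

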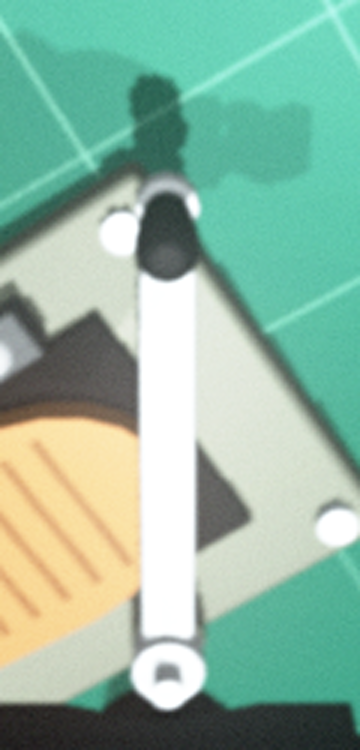

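```bash
python3 -m inch '{"jaw":[85,85,85,85,85,85],"slide":[[1.5,16,0],[1,15,0],[0,0,30],[0,0,30],[0,0,30],[0,0,26]],"rotation":[[0,0,0],[0,0,0],[0,0,0],[0,0,0],[0,0,0],[0,0,0]]}'
python3 - <<'E'
from h import *
T=pose();snap('wrist','w2');k=np.array([508.5,224.3,75]);print((T[:3,:3].T@(k-T[:3,3])).round(1))
E
```

```text
t: 1.58
tool_pos: [510.7, 229.9, 74.0]
eef_rot: [-0.001, 0.867, 0.498, 0.003]
ft_force: [0.1, 0.6, -0.4]
gripper_width: 85.0
[-5.9  0.9 -1. ]
```

View pics/w2.png

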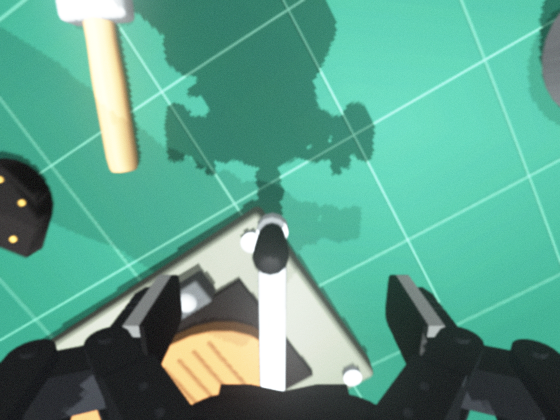

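```bash
python3 -m inch '{"jaw":[60,40,26,26,26,26,26,26],"slide":[[-5.5,1,3],[0,0,3],[0,0,0],[0,0,0],[0,0,0],[0,0,0],[0,0,0],[0,0,0]],"rotation":[[0,0,0],[0,0,0],[0,0,0],[0,0,0],[0,0,0],[0,0,0],[0,0,0],[0,0,0]]}'
python3 - <<'E'
from h import *
T=pose();snap('wrist','w3');k=np.array([508.5,224.3,75]);print((T[:3,:3].T@(k-T[:3,3])).round(1));print(T.round(3))
E
```

```text
t: 2.3
tool_pos: [502.1, 227.9, 64.4]
eef_rot: [-0.003, 0.865, 0.503, -0.002]
ft_force: [-0.5, -0.3, -0.6]
gripper_width: 26.3
[  0.    7.3 -10.7]
[[ 4.95000e-01  8.69000e-01 -6.00000e-03  5.02060e+02]
 [ 8.69000e-01 -4.95000e-01  3.00000e-03  2.27918e+02]
 [-0.00000e+00 -6.00000e-03 -1.00000e+00  6.43730e+01]
 [ 0.00000e+00  0.00000e+00  0.00000e+00  1.00000e+00]]
```

View pics/w3.png

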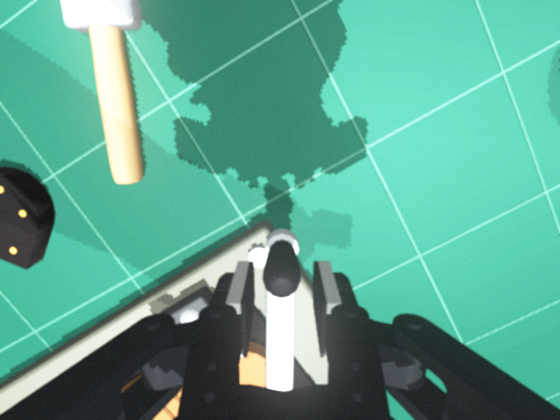

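```bash
python3 -m inch '{"jaw":[26,26,26,26,26],"slide":[[0,5,0],[-10,2,0],[-15,1.2,0],[-15,1.2,0],[-10,1,0]],"rotation":[[0,0,0],[0,0,-3],[0,0,-5],[0,0,-5],[0,0,-3]]}'
python3 - <<'E'
from h import *
T=pose();snap('wrist','w4');
k=np.array([656,134,75]);v=T[:3,3]-k;print('angle from hinge',np.degrees(np.arctan2(v[1],v[0])),np.hypot(*v[:2]),'tool az',np.degrees(np.arctan2(T[1,0],T[0,0])))
E
```

```text
t: 2.77
tool_pos: [494.3, 177.8, 65.4]
eef_rot: [-0.002, 0.781, 0.624, 0.001]
ft_force: [0.1, 0.1, 0.3]
gripper_width: 26.4
angle from hinge 164.8348942141955 167.55002252005798 tool az 77.23013523843085
```

View pics/w4.png

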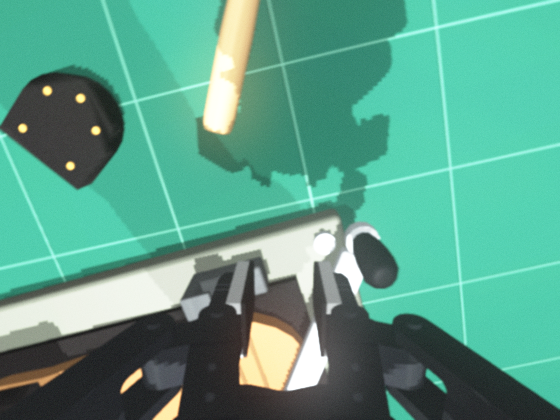

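```bash
python3 - <<'E'
from h import *
print(np.load('pics/w3.npz')['K'])
for f in ['w3','w4']:
    M=np.load('pics/'+f+'.npz')['cw'];
    import numpy as np
    # tool pose
    Tc=np.array(snapshot('wrist')['T_tool_cam']);T=M@np.linalg.inv(Tc)
    for q in [(0,0,0),(0,0,-19),(0,-11,-19),(0,11,-19),(13,0,-19),(13,11,-19),(13,-11,0),(13,11,0)]:
        print(f,q,proj(f,(T@np.array([*q,1]))[:3]).round(0))
    print('knob',proj(f,(508.5,224.3,75)),proj(f,(508.5,224.3,98)))
E
python3 -c "
from h import *
crop('w3',200,200,360,400,3.5);crop('w4',200,200,440,400,3)"
```

```text
[[355.72503099   0.         283.25263555]
 [  0.         355.72503099 211.76548363]
 [  0.           0.           1.        ]]
w3 (0, 0, 0) [280. 246.]
w3 (0, 0, -19) [280. 261.]
w3 (0, -11, -19) [280. 240.]
w3 (0, 11, -19) [280. 280.]
w3 (13, 0, -19) [306. 261.]
w3 (13, 11, -19) [305. 280.]
w3 (13, -11, 0) [304. 227.]
w3 (13, 11, 0) [303. 264.]
knob [279.91975757 267.35660845] [279.48601155 289.12168984]
w4 (0, 0, 0) [280. 246.]
w4 (0, 0, -19) [280. 261.]
w4 (0, -11, -19) [280. 240.]
w4 (0, 11, -19) [280. 280.]
w4 (13, 0, -19) [306. 261.]
w4 (13, 11, -19) [305. 280.]
w4 (13, -11, 0) [304. 227.]
w4 (13, 11, 0) [303. 264.]
knob [371.74597145 258.86364119] [383.63598396 279.64805184]
```

View pics/w3_c200_200.png

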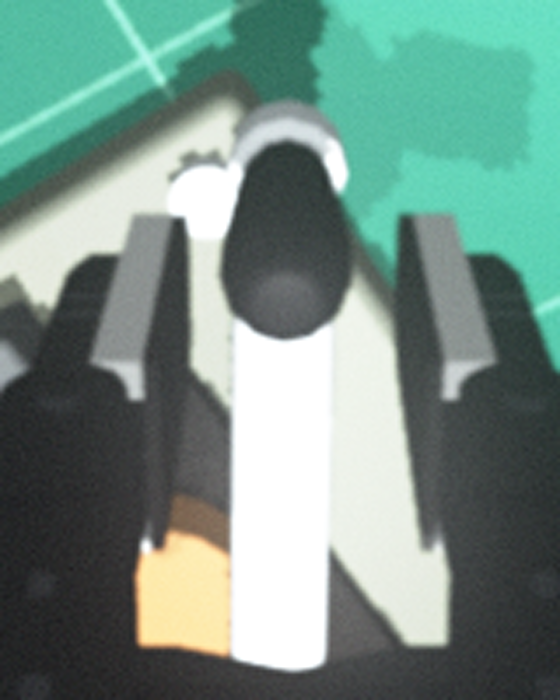

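View pics/w4_c200_200.png

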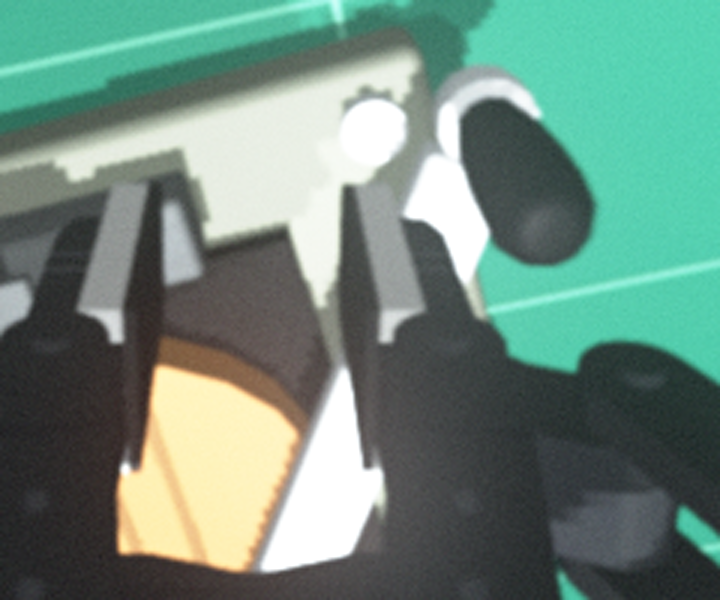

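```bash
python3 - <<'E'
from h import *
snap('scene','s4');snap('top','t4')
T=pose();print(T[:3,3])
for z in [0,-19,-45]: print(z,proj('s4',(T@np.array([0,0,z,1]))[:3]),proj('t4',(T@np.array([0,0,z,1]))[:3]))
crop('s4',270,130,400,250,5)
E
```

```text
[495.09550696 179.35348267  65.54361507]
0 [327.09512453 210.80420336] [216.29231012 223.54635877]
-19 [327.40710476 206.25315054] [215.56009997 222.69572588]
-45 [327.84026678 199.9351893 ] [214.52580588 221.49413054]
```

View pics/s4_c270_130.png

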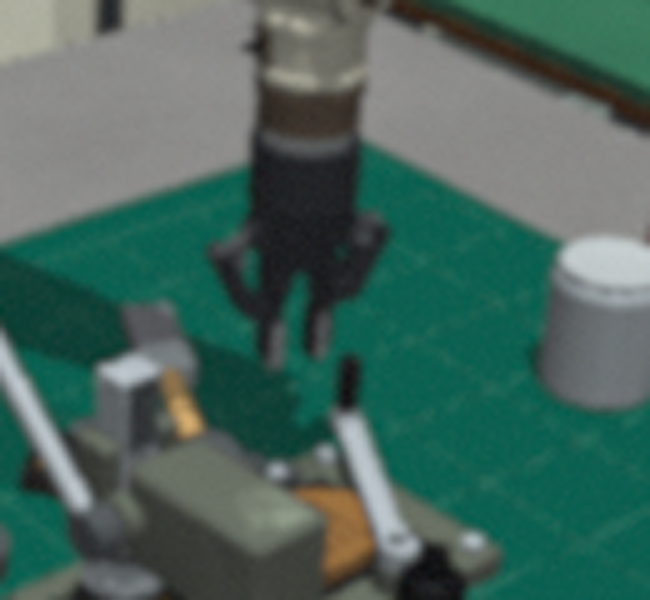

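```bash
python3 - <<'E'
from h import *
T=pose();k=np.array([508.5,224.3,75]);print((T[:3,:3].T@(k-T[:3,3])).round(1),np.degrees(np.arctan2(T[1,0],T[0,0])))
E
python3 -m inch '{"jaw":[60,60,60,60,60],"slide":[[5,-5,-10],[15,-2,0],[15,-1,0],[10,0,0],[0,0,0]],"rotation":[[0,0,3],[0,0,5],[0,0,5],[0,0,4],[0,0,0]]}'
python3 - <<'E'
from h import *
T=pose();k=np.array([508.5,224.3,75]);print((T[:3,:3].T@(k-T[:3,3])).round(1),np.degrees(np.arctan2(T[1,0],T[0,0])))
E
```

```text
[46.9  2.9 -9.2] 76.9397544657061
t: 3.43
tool_pos: [504.4, 228.2, 76.4]
eef_rot: [-0.003, 0.871, 0.492, 0.002]
ft_force: [-0.6, 0.4, -0.1]
gripper_width: 60.0
[-1.2  5.6  1.4] 58.939813954206365
```

```bash
python3 -m inch '{"jaw":[60,60,60,60,50,40,30,26],"slide":[[-1,5,0],[0,1,20],[0,1,20],[0,1,10],[0,0,0],[0,0,0],[0,0,0],[0,0,0]],"rotation":[[0,0,0],[0,0,0],[0,0,0],[0,0,0],[0,0,0],[0,0,0],[0,0,0],[0,0,0]]}'
python3 - <<'E'
from h import *
T=pose();k=np.array([508.5,224.3,75]);print((T[:3,:3].T@(k-T[:3,3])).round(1),np.degrees(np.arctan2(T[1,0],T[0,0])))
snap('wrist','w5')
E
```

```text
t: 4.1
tool_pos: [513.0, 223.1, 26.3]
eef_rot: [-0.002, 0.868, 0.496, 0.003]
ft_force: [-0.3, -0.1, 0.3]
gripper_width: 26.0
[ -0.8  -4.5 -48.8] 59.43982922308677
```

View pics/w5.png

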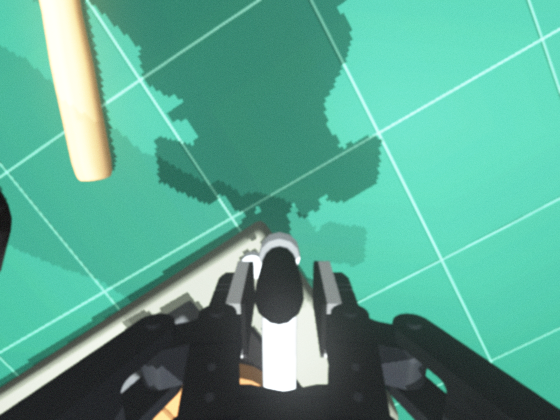

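```bash
python3 -m inch '{"jaw":[26,26,26,26],"slide":[[-10,-2,0],[-15,0,0],[-15,0.5,0],[-10,0.5,0]],"rotation":[[0,0,-3],[0,0,-5],[0,0,-5],[0,0,-3]]}'
python3 - <<'E'
from h import *
T=pose();snap('wrist','w6');
k=np.array([656,134,75]);v=T[:3,3]-k;print('angle from hinge',np.degrees(np.arctan2(v[1],v[0])),np.hypot(*v[:2]),'tool az',np.degrees(np.arctan2(T[1,0],T[0,0])))
E
```

```text
t: 4.48
tool_pos: [494.9, 181.0, 29.6]
eef_rot: [-0.001, 0.786, 0.618, 0.009]
ft_force: [-0.0, 0.5, -0.8]
gripper_width: 25.9
angle from hinge 163.75051274414815 167.79335108246278 tool az 76.39300105582838
```

View pics/w6.png

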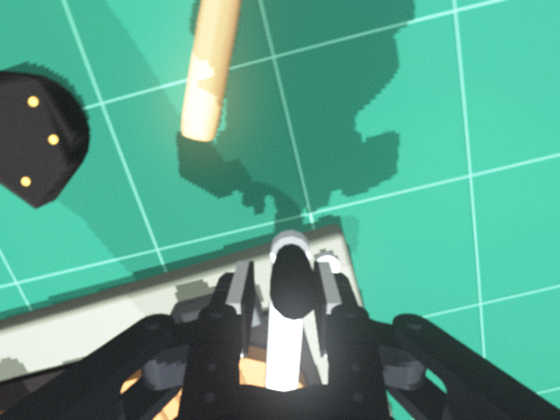

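```bash
python3 -m inch '{"jaw":[26,26,26,26],"slide":[[-13,-2,1],[-14,-0.5,1],[-14,0,1],[-10,0,0]],"rotation":[[0,0,-4],[0,0,-4],[0,0,-4],[0,0,-3]]}'
python3 - <<'E'
from h import *
T=pose();snap('wrist','w7');
k=np.array([656,134,75]);v=T[:3,3]-k;print('angle from hinge',np.degrees(np.arctan2(v[1],v[0])),np.hypot(*v[:2]),'tool az',np.degrees(np.arctan2(T[1,0],T[0,0])))
E
```

```text
t: 4.87
tool_pos: [488.0, 135.8, 30.0]
eef_rot: [-0.002, 0.694, 0.719, 0.016]
ft_force: [-0.1, 3.9, -2.2]
gripper_width: 25.7
angle from hinge 179.3904929778545 167.98560346366392 tool az 92.03138871766855
```

View pics/w7.png

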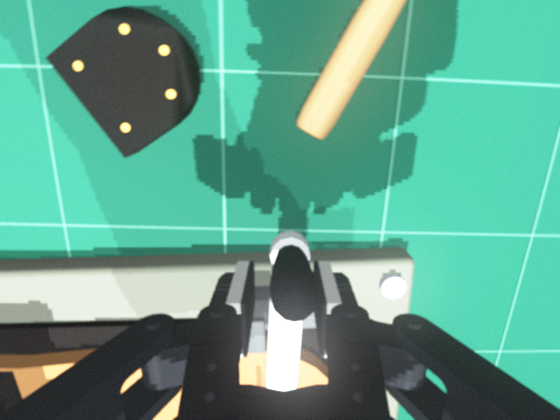

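```bash
python3 -m inch '{"jaw":[26,26,26],"slide":[[-7,-2,0],[-7,0,0],[-7,0,0]],"rotation":[[0,0,-1],[0,0,0],[0,0,0]]}'
python3 -m inch '{"jaw":[26],"slide":[[-5,0,0]],"rotation":[[0,0,0]]}'
python3 - <<'E'
from h import *
T=pose();snap('wrist','w8');
k=np.array([656,134,75]);v=T[:3,3]-k;print('angle from hinge',np.degrees(np.arctan2(v[1],v[0])),np.hypot(*v[:2]),'tool az',np.degrees(np.arctan2(T[1,0],T[0,0])))
E
```

```text
t: 5.17
tool_pos: [487.6, 122.4, 31.1]
eef_rot: [-0.008, 0.688, 0.725, 0.023]
ft_force: [-1.7, 34.1, -11.7]
gripper_width: 26.2
t: 5.25
tool_pos: [487.5, 123.9, 30.9]
eef_rot: [-0.013, 0.688, 0.725, 0.027]
ft_force: [0.3, 15.3, -6.0]
gripper_width: 25.9
angle from hinge -176.58381783280436 168.77561717501573 tool az 93.0919144240117
```

View pics/w8.png

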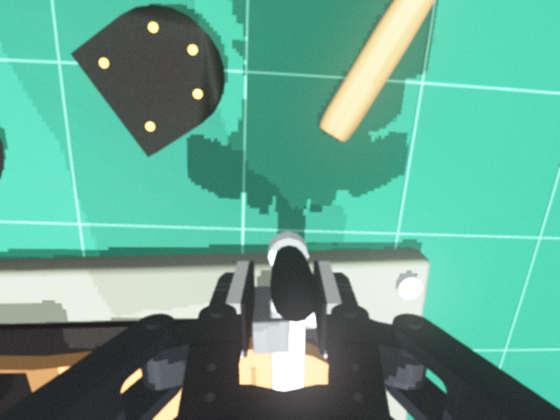

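```bash
python3 -m inch '{"jaw":[40,55,65,65],"slide":[[2,0,0],[0,0,0],[0,0,0],[0,0,-5]],"rotation":[[0,0,0],[0,0,0],[0,0,0],[0,0,0]]}'
python3 -m inch '{"jaw":[65,65,65,65],"slide":[[0,0,-35],[0,0,-35],[0,0,-30],[0,0,0]],"rotation":[[0,0,0],[0,0,0],[0,0,0],[0,0,0]]}'
python3 - <<'E'
from h import *
T=pose();snap('wrist','w9');snap('scene','s9');snap('top','t9');print(T.round(3))
crop('t9',195,135,345,255,5)
p=np.load('p.npy')
print(proj('w9',(482.4,122,75)),proj('w9',(482.4,122,98)))
E
```

```text
t: 5.63
tool_pos: [488.0, 127.4, 36.1]
eef_rot: [-0.013, 0.689, 0.724, 0.027]
ft_force: [-0.1, 1.9, -0.2]
gripper_width: 64.7
t: 5.97
tool_pos: [485.1, 119.1, 140.2]
eef_rot: [-0.013, 0.691, 0.723, 0.025]
ft_force: [0.6, 0.3, 0.4]
gripper_width: 65.2
[[-4.60000e-02  9.99000e-01  1.50000e-02  4.85118e+02]
 [ 9.98000e-01  4.50000e-02  5.40000e-02  1.19112e+02]
 [ 5.30000e-02  1.80000e-02 -9.98000e-01  1.40189e+02]
 [ 0.00000e+00  0.00000e+00  0.00000e+00  1.00000e+00]]
[280.24380402 205.15203767] [281.83387945 215.50463676]
```

View pics/w9.png

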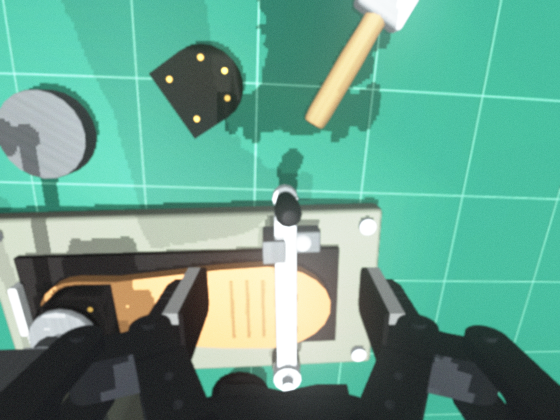

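View pics/t9_c195_135.png

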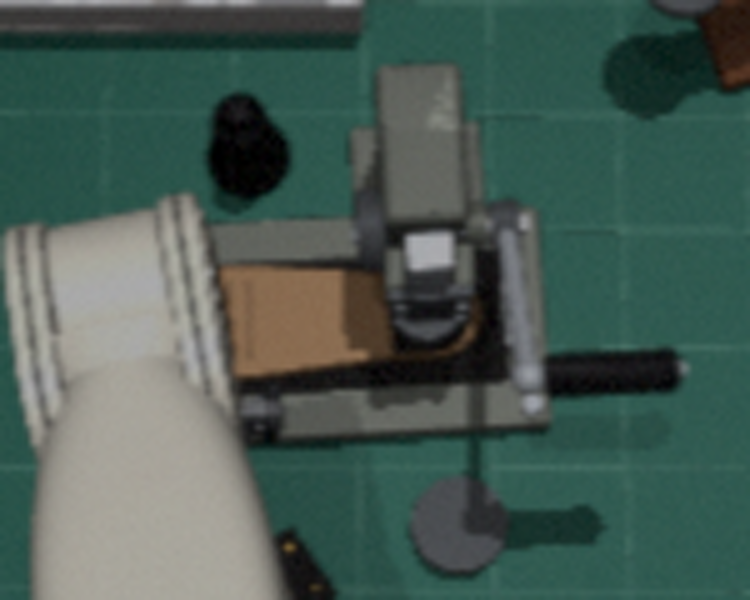

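```bash
python3 - <<'E'
from h import *
crop('w9',200,170,400,400,3.2)
E
```

```text
(no output)
```

View pics/w9_c200_170.png

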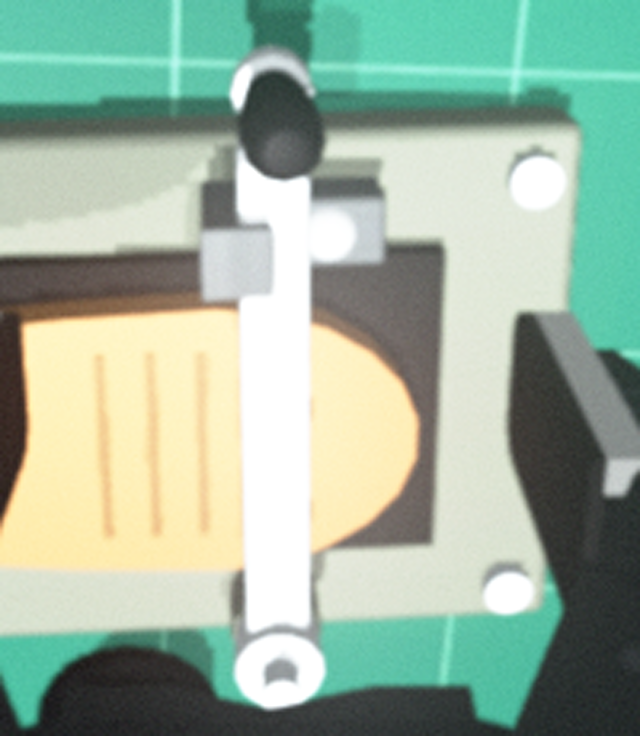

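```bash
python3 - <<'E'
from h import *
C=lambda x,y:(200+x/3.2,170+y/3.2)
a=atz('w9',*C(274,195),53);b=atz('w9',*C(277,600),53);c=atz('w9',*C(274,95),53)
g=lambda u,v:np.degrees(np.arctan2((u-v)[1],(u-v)[0]))
print('bar',g(a,b),g(c,b))
e=[atz('w9',*C(*q),22) for q in [(0,140),(578,120),(540,608),(0,632),(537,182),(508,588)]]
print('edges',g(e[0],e[1])+90+180,g(e[3],e[2])+270,g(e[4],e[5]))
s=np.load('p.npy');print(np.degrees(s[2]))
T=pose()
for n,k in dict(grip=(511,-164,260),lev=(471,-166,150)).items(): print(n,(T[:3,:3].T@(np.array(k)-T[:3,3])).round(1))
E
```

```text
bar -176.83066104305723 -176.9001105085501
edges 183.7242329971794 183.07690868104885 -176.7177162217757
3.476236375574132
grip [-276.8   17.9 -140.4]
lev [-282.7  -23.   -30.9]
```

```bash
cat > goal.py <<'E'
from h import *
import sys
def goal(pos,az):
    T=pose();a=np.radians(az);D=np.array([[np.cos(a),np.sin(a),0],[np.sin(a),-np.cos(a),0],[0,0,-1.]])
    print('pos',T[:3,3].round(1),'slide',(T[:3,:3].T@(np.array(pos)-T[:3,3])).round(1),'rotvec deg',np.degrees(R.from_matrix(T[:3,:3].T@D).as_rotvec()).round(2),'w',round(sense()['gripper_width'],1),'F',sense()['ft_force'].round(1))
if __name__=='__main__': goal([float(v) for v in sys.argv[1:4]],float(sys.argv[4])); print(sense()['q'].round(2),sense()['t'])
E
python3 goal.py 485 119 260 3.3
python3 -m inch '{"jaw":[65,65,70,75,80,85,85,85,85,85],"slide":[[0,0,-35],[0,0,-35],[0,0,-30],[0,0,-20],[0,0,0],[0,0,0],[0,0,0],[0,0,0],[0,0,0],[0,0,0]],"rotation":[[0,0,6],[0,0,6],[0,0,6],[0,0,6],[0,0,6],[0,0,6],[0,0,6],[0,0,6],[0,0,6],[0,0,6]]}'
python3 goal.py 485 119 260 3.3
```

```text
pos [481.2 118.6 134.1] slide [   6.7    4.8 -125.7] rotvec deg [-1.96 -2.71 89.3 ] w 65.3 F [0.2 0.1 0.2]
[ 0.21  0.25 -0.14  1.17  0.05  0.16] 6.1167
t: 6.95
tool_pos: [470.7, 108.0, 241.8]
eef_rot: [-0.024, 0.967, 0.254, -0.009]
ft_force: [1.3, 0.3, -0.4]
gripper_width: 85.0
pos [470.7 108.  241.8] slide [ 17.7  -3.5 -18.2] rotvec deg [-2.82  0.92 26.11] w 85.0 F [ 1.3  0.3 -0.4]
[0.19 0.21 0.09 1.47 0.05 1.25] 6.95
```

```bash
python3 -m inch '{"jaw":[85,85,85,85],"slide":[[0,0,-12],[0,0,-10],[0,0,0],[0,0,0]],"rotation":[[-0.7,0.2,6.8],[-0.7,0.2,6.8],[-0.7,0.2,6.8],[-0.7,0.2,6.8]]}'
python3 goal.py 511 -175 260 3.3
```

```text
t: 7.28
tool_pos: [467.6, 104.9, 256.0]
eef_rot: [0.003, 1.0, 0.008, -0.009]
ft_force: [-1.0, -0.5, -0.0]
gripper_width: 85.1
pos [467.6 104.9 256. ] slide [ 39.  280.5  -2.9] rotvec deg [ 0.36  1.09 -2.41] w 85.1 F [-1.  -0.5 -0. ]
[ 0.22  0.2   0.12  1.51 -0.    1.78] 7.2833
```

```bash
python3 -m inch '{"jaw":[85,85,85,85,85,85,85,85,85,85],"slide":[[0,28,-2],[4,28,-2],[4,28,-2],[4,28,0],[4,28,0],[4,28,0],[4,28,0],[4,28,0],[3,15,0],[0,5,0]],"rotation":[[0,0,-0.7],[0,0,-0.7],[0,0,-0.7],[0,0,0],[0,0,0],[0,0,0],[0,0,0],[0,0,0],[0,0,0],[0,0,0]]}'
python3 goal.py 511 -175 260 3.3
python3 - <<'E'
from h import *
snap('wrist','w10');snap('scene','s10');print(proj('w10',(511,-164,260)))
crop('s10',210,100,350,240,4)
E
```

```text
t: 8.12
tool_pos: [501.9, -145.6, 243.0]
eef_rot: [0.002, 0.999, 0.027, -0.027]
ft_force: [-0.1, -0.3, 0.3]
gripper_width: 85.0
pos [ 501.9 -145.6  243. ] slide [  6.5  29.9 -17.3] rotvec deg [ 0.18  3.15 -0.22] w 85.0 F [-0.1 -0.3  0.3]
[-0.27  0.32  0.24  1.54 -0.02  1.25] 8.1167
[295.56401882 295.49358548]
```

View pics/w10.png

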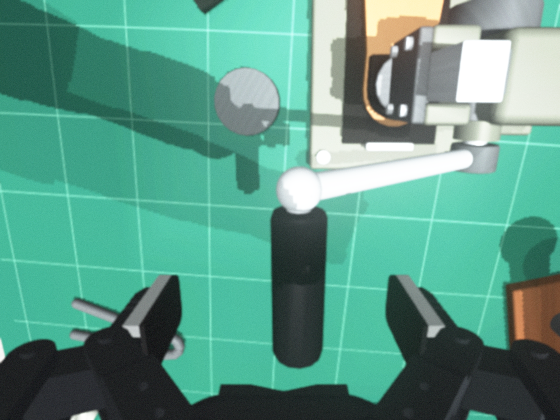

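View pics/s10_c210_100.png

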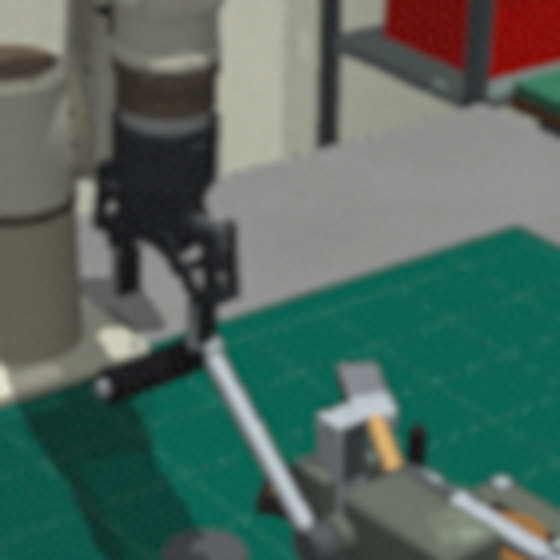

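```bash
python3 -m inch '{"jaw":[85,85,85],"slide":[[3,15,0],[3,14,0],[0,0,0]],"rotation":[[0,1.6,0],[0,1.6,0],[0,0,0]]}'
python3 goal.py 511.5 -175 200 3.3
python3 - <<'E'
from h import *
snap('wrist','w11');T=pose()
print(tri(('w11',1,1))[1] if 0 else proj('w11',(511,-164,260)))
E
```

```text
t: 8.47
tool_pos: [508.3, -169.3, 240.6]
eef_rot: [-0.001, 1.0, 0.03, -0.001]
ft_force: [-0.3, -0.4, -0.1]
gripper_width: 85.2
pos [ 508.3 -169.3  240.6] slide [ 3.   6.  40.6] rotvec deg [-0.08  0.13  0.08] w 85.2 F [-0.3 -0.4 -0.1]
[-0.32  0.3   0.21  1.48  0.    1.19] 8.4667
[287.95089881 254.78670734]
```

View pics/w11.png

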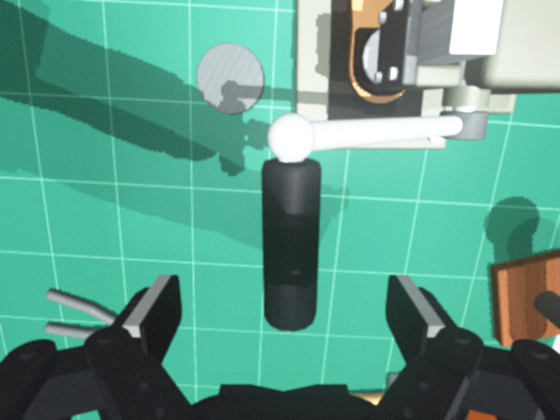

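```bash
python3 -m inch '{"jaw":[85,85,85,85],"slide":[[4,4,0],[0,1,15],[0,1,15],[0,0,10]],"rotation":[[0,0,0],[0,0,0],[0,0,0],[0,0,0]]}'
python3 goal.py 512.5 -175 200 3.3
python3 - <<'E'
from h import *
snap('wrist','w12')
E
```

```text
t: 8.85
tool_pos: [514.7, -169.1, 202.4]
eef_rot: [-0.001, 0.999, 0.033, 0.0]
ft_force: [-0.0, 0.3, -0.8]
gripper_width: 84.9
pos [ 514.7 -169.1  202.4] slide [-2.6  5.7  2.4] rotvec deg [-0.14 -0.02  0.47] w 84.9 F [-0.   0.3 -0.8]
[-0.32  0.32  0.14  1.39  0.    1.19] 8.85
```

View pics/w12.png

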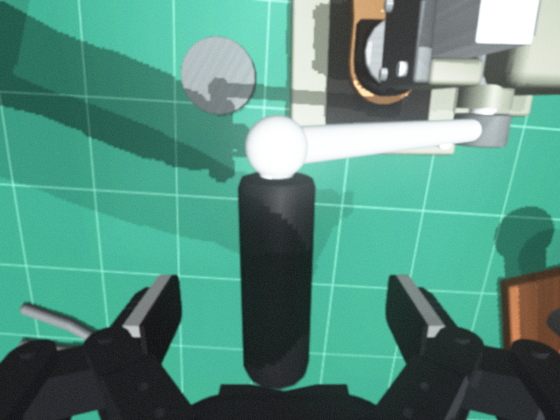

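```bash
python3 -m inch '{"jaw":[70,55,40,30,20,15,15,15],"slide":[[-1.5,4,0],[0,3,0],[0,0,0],[0,0,0],[0,0,0],[0,0,0],[0,0,0],[0,0,0]],"rotation":[[0,0,0],[0,0,0],[0,0,0],[0,0,0],[0,0,0],[0,0,0],[0,0,0],[0,0,0]]}'
python3 goal.py 512.5 -175 200 3.3
python3 - <<'E'
from h import *
snap('wrist','w13')
E
```

```text
t: 9.57
tool_pos: [511.5, -173.6, 201.4]
eef_rot: [-0.002, 0.999, 0.034, -0.004]
ft_force: [-0.6, 0.5, -2.1]
gripper_width: 26.5
pos [ 511.5 -173.6  201.4] slide [0.9 1.5 1.4] rotvec deg [-0.28  0.46  0.64] w 26.5 F [-0.6  0.5 -2.1]
[-0.33  0.33  0.14  1.4   0.    1.17] 9.5667
```

View pics/w13.png

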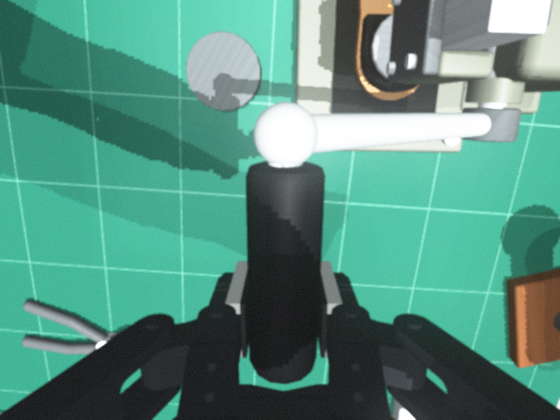

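```bash
python3 -m inch '{"jaw":[15,15,15],"slide":[[-6,0,8],[-9,0,14],[-8,0,15]],"rotation":[[0,0,0],[0,0,0],[0,0,0]]}'
cat > ang.py <<'E'
from h import *
s=sense();T=pose();d=T[:3,3]-np.array([511.5,-173.6,201.4]);dx=d[0]*.998+d[1]*.056
print('pos',T[:3,3].round(1),'q by z',.6997-np.arcsin((109.5+d[2])/170),'by both',.6997-np.arctan2(109.5+d[2],130-dx),'r',np.hypot(109.5+d[2],130-dx),'F',s['ft_force'].round(1),'w',s['gripper_width'].round(1),'t',s['t'])
E
python3 ang.py
```

```text
t: 9.87
tool_pos: [491.5, -174.9, 170.4]
eef_rot: [-0.001, 0.999, 0.035, 0.001]
ft_force: [-1.5, 0.8, 5.1]
gripper_width: 26.6Traceback (most recent call last):
  File "ang.py", line 3, in <module>
    print('pos',T[:3,3].round(1),'q by z',.6997-np.arcsin((109.5+d[2])/170),'by both',.6997-np.arctan2(109.5+d[2],130-dx),'r',np.hypot(109.5+d[2],130-dx),'F',s['ft_force'].round(1),'w',s['gripper_width'].round(1),'t',s['t'])
                                                                                                                                                                                         ^^^^^^^^^^^^^^^^^^^^^^^^
AttributeError: 'float' object has no attribute 'round'
```

```bash
sed -i "s/s\['gripper_width'\].round(1)/round(s['gripper_width'],1)/" ang.py; python3 ang.py; python3 - <<'E'
from h import *
snap('scene','s14');snap('top','t14');crop('s14',210,130,400,290,4);crop('t14',195,135,345,255,5)
E
```

```text
pos [ 491.5 -174.9  170.4] q by z 0.2198051074031327 by both 0.21766950671954233 r 169.30569849411137 F [-1.5  0.8  5.1] w 26.6 t 9.8667
```

View pics/s14_c210_130.png

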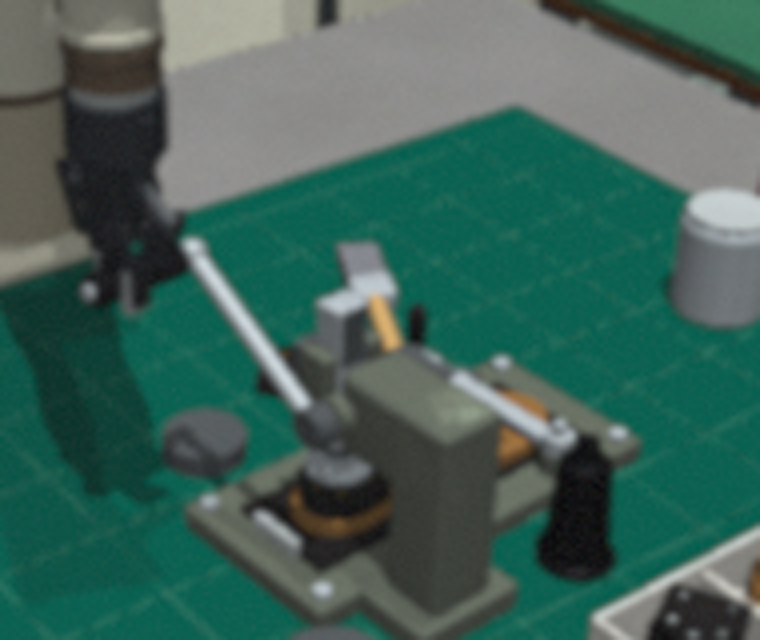

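View pics/t14_c195_135.png

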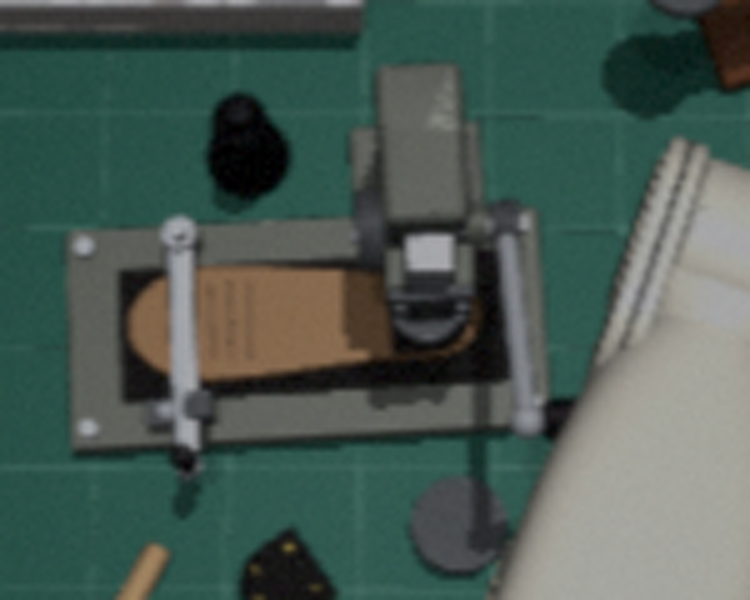

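```bash
python3 -m inch '{"jaw":[15,15,15],"slide":[[-7,0,15],[-6,0,16],[-4,0,16]],"rotation":[[0,0,0],[0,0,0],[0,0,0]]}'; python3 ang.py
```

```text
t: 10.22
tool_pos: [476.7, -175.8, 128.4]
eef_rot: [-0.001, 0.999, 0.035, 0.005]
ft_force: [-4.0, 0.7, 7.2]
gripper_width: 26.5
pos [ 476.7 -175.8  128.4] q by z 0.4830840457202892 by both 0.48155402662981983 r 168.82643948278502 F [-4.   0.7  7.2] w 26.5 t 10.2167
```

```bash
python3 -m inch '{"jaw":[15,15,15],"slide":[[-3,0,15],[-1,0,13],[-0.5,0,7]],"rotation":[[0,0,0],[0,0,0],[0,0,0]]}'; python3 ang.py;python3 -m inch '{"jaw":[15],"slide":[[0,0,5]],"rotation":[[0,0,0]]}'; python3 ang.py
```

```text
t: 10.47
tool_pos: [473.0, -176.1, 97.1]
eef_rot: [-0.001, 0.999, 0.035, 0.006]
ft_force: [-3.2, 1.1, 9.5]
gripper_width: 26.2
pos [ 473.  -176.1   97.1] q by z 0.6691065566095484 by both 0.6688673943657913 r 168.68175765236495 F [-3.2  1.1  9.5] w 26.2 t 10.4667
t: 10.55
tool_pos: [472.9, -176.1, 93.4]
eef_rot: [-0.001, 0.999, 0.035, 0.006]
ft_force: [-5.4, 1.7, 10.2]
gripper_width: 26.3
pos [ 472.9 -176.1   93.4] q by z 0.6907325359706193 by both 0.6906633306801626 r 168.6981284383784 F [-5.4  1.7 10.2] w 26.3 t 10.55
```

```bash
python3 -m inch '{"jaw":[15,15,15],"slide":[[0,0,2],[0,0,1],[0,0,1]],"rotation":[[0,0,0],[0,0,0],[0,0,0]]}'; python3 ang.py
python3 - <<'E'
from h import *
snap('wrist','w15');snap('scene','s15');snap('top','t15');crop('s15',210,130,400,290,4);crop('t15',195,135,345,255,5)
E
python3 ang.py
```

```text
t: 10.8
tool_pos: [472.9, -176.1, 94.3]
eef_rot: [-0.0, 0.999, 0.034, 0.006]
ft_force: [-5.7, 1.3, 9.1]
gripper_width: 26.5
pos [ 472.9 -176.1   94.3] q by z 0.6857565122982583 by both 0.6856492031440271 r 168.70175552342215 F [-5.7  1.3  9.1] w 26.5 t 10.8
pos [ 472.9 -176.1   94.5] q by z 0.6845758096948334 by both 0.6844577225012219 r 168.68305203929842 F [-5.   0.9  8.9] w 26.0 t 10.95
```

View pics/s15_c210_130.png

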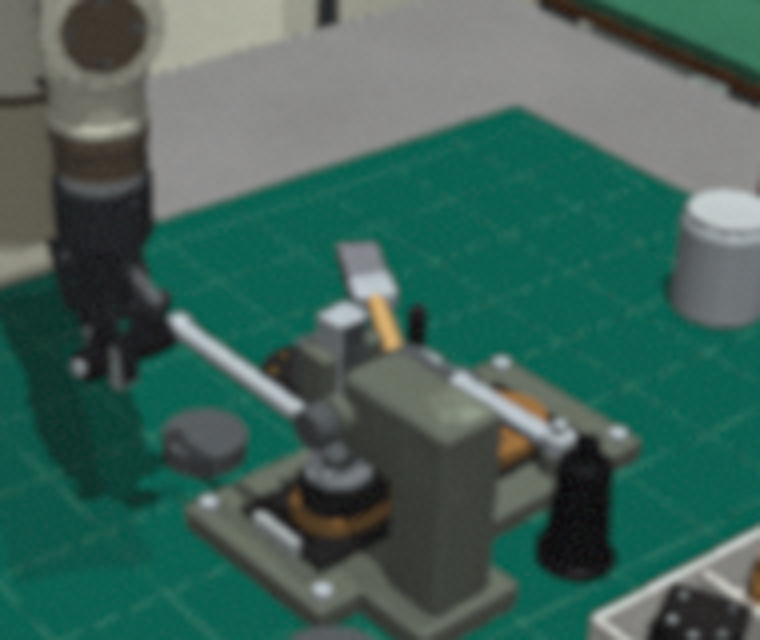

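View pics/w15.png

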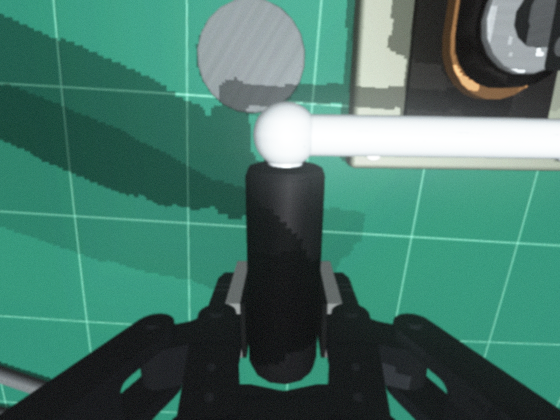

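View pics/t15_c195_135.png

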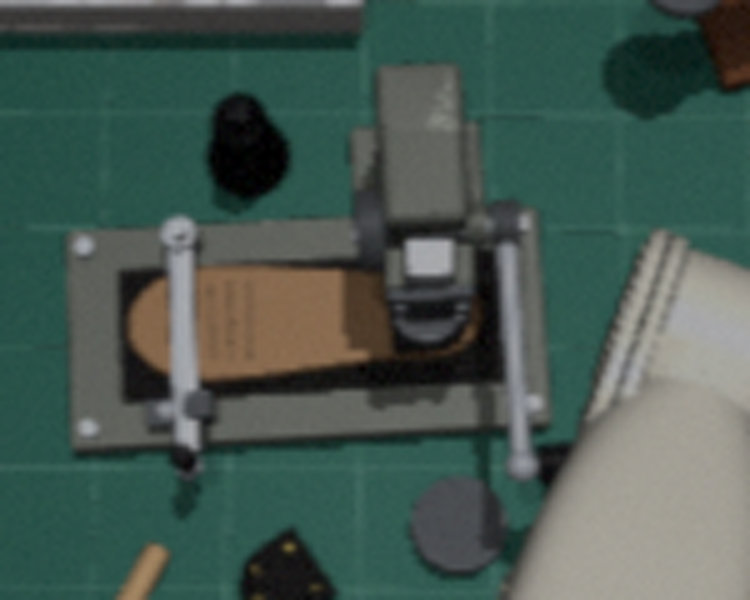

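```bash
python3 - <<'E'
from h import *
p=np.load('p.npy')
for q in (.6,.69,.78):
    th=.7-q;X=np.array([36-170*np.cos(th),-145,150+170*np.sin(th)]);a=.0595
    w=np.array([p[0]+np.cos(a)*X[0]-np.sin(a)*X[1],p[1]+np.sin(a)*X[0]+np.cos(a)*X[1],X[2]])
    s=proj('s15',w);print(q,w.round(1),(s-[210,130])*4,(proj('t15',w)-[195,135])*5)
print(tri(('s15',210+180/4,130+323/4),('t15',195+523/5,135+465/5)))
print(tri(('s15',210+320/4,130+423/4),('t15',195+506/5,135+214/5)))
E
python3 ang.py
```

```text
0.6 [ 468.3 -114.2  167. ] [173.02937402 311.57639998] [523.15938928 459.29681265]
0.69 [ 467.5 -114.2  151.7] [172.79362284 327.51722702] [521.75494257 463.9414551 ]
0.78 [ 468.  -114.2  136.4] [173.58459623 344.01106005] [520.24129003 466.49371275]
(array([ 468.11190213, -111.84309017,  155.20355133]), [np.float64(3.489011786534639), np.float64(3.4890117865347188)])
(array([ 642.97959392, -102.72618273,  154.13360935]), [np.float64(2.601898180535609), np.float64(2.601898180535653)])
pos [ 472.9 -176.1   94.5] q by z 0.6845758096948334 by both 0.6844577225012219 r 168.68305203929842 F [-5.   0.9  8.9] w 26.0 t 10.95
```

```bash
python3 -m inch '{"jaw":[15,15],"slide":[[0,0,4],[0,0,4]],"rotation":[[0,0,0],[0,0,0]]}'; python3 ang.py
python3 - <<'E'
from h import *
for i in range(4): snap('wrist','z%d'%i)
E
python3 ang.py
```

```text
t: 11.12
tool_pos: [472.9, -176.2, 90.8]
eef_rot: [0.0, 0.999, 0.035, 0.006]
ft_force: [-5.8, 2.3, 10.9]
gripper_width: 26.1
pos [ 472.9 -176.2   90.8] q by z 0.7060904172816336 by both 0.706141302614336 r 168.65704363645548 F [-5.8  2.3 10.9] w 26.1 t 11.1167
pos [ 472.9 -176.2   90.8] q by z 0.7063093957570908 by both 0.706362131580793 r 168.65434075333866 F [-5.8  1.3  9.8] w 26.1 t 11.3167
```

```bash
python3 -c "
from workcell import close_job
print(close_job())"; python3 ang.py
```

```text
the job is handed in; nothing more can be done
None
the job is handed in; nothing more can be done
```

I swung the keeper bar shut until it stopped in its catch, then drew the lever down level by its grip. I handed the job in at about 11.3 s with the gripper still holding it. The job reports no verdict, so these are my own last checks:

- **Keeper:** it is shut. Before the lever moved, the bar measured within about 0.6° of the press's shut direction, with the catch ball visible behind it. It looked the same in the overhead picture taken at the end.
- **Lever:** it sits at about 0.706 rad from the tool position and was not moving. Triangulating the rod end gave 155 mm against 154 mm for the pivot; I took that just before a final nudge of about 0.02 rad, and those views disagreed by about 3 mm.
- **Grip and press force:** the wrist read about 10 N upward on the held grip. I could not measure the foot's force on the lift; from the spring figures it should be about 30 N.
- **Sole, lift and bench:** the sole and heel lift showed no visible shift in the overhead picture. The bench items I could see there looked undisturbed too, but I did not measure them, and some were out of view.

**Disagreements:**
- The fingertips end about 40 mm short of the TCP the robot reports. My first pass at the knob went over it without touching, so I allowed for that in both grasps.
- When the keeper reached its stop, the wrist force rose briefly to about 36 N, below the limits.

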